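Gauge a planed block and show the gauge's marker to the camera in the mirror

ROBOT

A 6-joint arm with a two-finger parallel gripper is mounted at the origin on the work surface. World frame = base frame: x ahead of the robot, y to its left, z up, the work surface at z = 0. Lengths are in m, angles in rad, forces in N, time in s.
With the tool pointing down it reaches from about 0.35 to 0.85 m from the base axis. Payload 8.1 kg.
Tool frame: the origin (TCP) lies at the very end of the fingers, on their centre line; the grasp point (between the pads) lies 19 mm behind it; z points along the fingers, y is the direction in which the jaws open and shut (so a half turn about z gives the same grasp; the last joint's range is limited). The gripper opens to 93 mm and grips with 3 to 60 N. Pads are 15 mm wide; open, the fingers measure 128 mm over their backs; the gripper's body (75 mm by 188 mm) begins 65 mm behind the grasp point.
Start: joints at [-0.085, 0.13, 1.488, -0, 1.523, -0.085], TCP at [0.6, 0, 0.219] pointing down, gripper open.
Joint ranges: [-2.96, 2.96], [-0.89, 2.26], [0.02, 2.5], [-1.34, 4.48], [0, 2.73], [-2.66, 2.66]. Speed limits (rad/s): [2.39, 2.39, 2.79, 3.14, 3.14, 3.14].

INTERFACE

Orientations are given as a rotation vector (axis times angle).
In Python, from plant import robot gives the robot as it stands.
- The arm moves only by the shell command python3 -m pendant 'ROWS' [OPENING] [FORCE]. ROWS is JSON, a list of rows, each an object with "delta_pos": the shift along the tool's x, y, z in m, a list of three; "spin": the turn about the tool's z in rad. In form: [{"delta_pos": [dx, dy, dz], "spin": spin}, ...]. A call has 1 to 10 rows; each row is the pose to reach, as a shift and turn from the pose measured when the call began, along the tool's axes at that moment; what a row does not reach only later rows make up. A row lasts 1/10 s, in which the tool goes at most 50 mm and 8.59 degrees, less where a joint would pass 70% of its speed; a pose out of reach is approached as far as the arm can. A call with a gripper value outside its range is refused whole. OPENING is the closure, from -1 (fully open) to 1 (shut), set as the call begins (- or left out, the last holds). The fingers move at their own pace and stop on an object; FORCE is the grip in N (left out, the last holds). Time passes only in rows, so rows that repeat a pose let the fingers close. It gives the time, the measured TCP pose, the force and the opening at its end, in the units of the state.
- robot.read_state(): the state, without advancing time (a new reading comes with each control period).
- robot.read_camera(name): name is "scene" or "side" or "wrist"; returns a dict with "color" (420x560x3 uint8, blue, green, red), "camera_matrix" (3x3 intrinsics, pixels), "D" ([k1, k2, p1, p2, k3] as OpenCV has them; the pictures are not rectified), "R" (3x3) and "t" (3): a world point X has camera coordinates R X + t. Camera axes: x right, y down, z forward; pixel columns grow to the right and rows downward; lengths in m; the calibration is good to about 2 mm. A picture is of the moment at which its call begins. There is no depth.
- robot.close_job(): hands the job in, once; it reports no verdict.
Trained networks look in the newest picture that a camera, given by its name, has taken for a name from the list of things; names that differ only in an ending like _2 or _b are one class to them, and where a whole thing is asked for, a point or a joint stands for the part that bears it (a point fixed in the world has none). Each returns a list of dicts, best first, with "score" (0 to 1); they miss things now and then, are a little off and sometimes report something else, mostly with a low value. They report only what shows in the picture. A call takes as long as a camera call.
- robot.outline_of(camera, label): "mask" (420x560 bool, what is visible of it).
- robot.mark_of(camera, label): "location" ([x, y, z] in m, in the coordinates of the camera as it stood for that picture, good to about 4 mm: a listed point, or the origin of a listed thing).
The state is a dict: "t": time; "q": joint angles; "dq": joint speeds; "joint_torque": joint torques, N m; "tool_pos": TCP position; "orientation": TCP orientation; "force": force on the tool from outside, world axes, zero at the start; "wrist_torque": the same for the moment, N m; "opening": finger opening in m.
Only numpy, scipy, OpenCV 4.12 (cv2) and the standard library are available. Lean on these libraries where they do the work, as an engineer would, in place of code of your own. Each camera call takes 0.05 s, during which the arm holds its last target.

TASK

Lower the height gauge by its black knob onto the wooden block standing under it until its sprung brass foot is pushed in about 6 mm (gently, never all the way in), and leave it there; then take the steel pin of the swivelling mirror and turn it until the fixed camera sees the gauge's orange marker in the middle of the mirror. The mirror springs back if let go, so finish while holding it still at that angle. Leave the blocks, tools and other things on the bench where they are.

Things in the scene. Friction and masses are not known exactly. Their poses are not given: they have to be found in the camera images.
- gauge: height gauge, fixed. Origin on the bench straight below the foot's centre; z up. Steel post (18 mm across, top 247 mm above the bench) 110 mm from the origin along +y, on a dark base 22 mm high (x -55..55, y 70..180 mm). A blue carriage slides on the post; its arm (20 mm wide) reaches from the post to the spindle above the origin.
- carriage (a joint): height of the gauge's carriage in m: it equals the height above the bench of the foot's underside while the foot is not pushed in. Range 0 to 0.12, grows upward. Friction (about 8 N) keeps the carriage where it is left; push or pull the knob to move it.
- foot (a joint): how far the brass foot (disc 20 mm across) is pushed up into the carriage, in m: 0 = free, 0.012 = all the way in. Light spring: about 1 N to start, 0.3 N more per mm. Block height = carriage + foot.
- knob_top (a point): centre of the top face of the black round knob (24 mm across, 30 mm high, upright, on the arm's end above the foot); moves with the carriage, 135 mm above the free foot's underside.
- marker (a point): centre of the orange marker, an upright collar 24 mm across and 20 mm high round the spindle; moves with the carriage, 60 mm above the free foot's underside and on the same vertical line.
- viewer: mirror-and-camera stand, fixed to the bench: an aluminium bar 60 mm wide and 18 mm high (x -40..270 mm). Origin on the bench surface straight below the mirror's upright pivot; z up, x points along the bar to the camera.
- lens (a point): front of the camera's lens, 196 mm from the pivot along the stand's +x and 95 mm above the bench; the camera (grey box 60 x 46 x 46 mm) looks level at the middle of the mirror.
- mirror (a joint): turn of the mirror about its upright pivot, rad, counter-clockwise from above, 0 to 1.35. The pale face (60 mm wide, 53..143 mm above the bench) passes through the pivot. At turn q its normal is 0.10 + q counter-clockwise from the line pivot to lens, and the camera's reflected line of sight 2 x (0.10 + q). A spring pulls it back to 0 (0.03 N m at 0, 0.11 N m at 1.35).
- pin (a point): a point 185 mm above the bench on the axis of the mirror's upright round steel pin (12 mm across, free from 151 to 211 mm above the bench). The pin stands 70 mm from the pivot, straight behind the mirror (opposite to its normal), and moves on that circle. Grip it from above; it may turn in the grip. A teal arm 14 mm wide below it joins it to the mirror.
- sight (a point): the camera's line of sight after the mirror: origin on the pivot, 95 mm above the bench; its x axis is the level direction in which the camera sees via the mirror. The flat yellow pointer low on the stand (about 85 mm long, geared 2:1 to the mirror) points along it. The marker is mid-mirror when it lies on this axis seen from above; its height is right once the gauge is on the block.
- block30: white-primed planed wooden block, 60 x 60 mm and 30 mm high; origin at the centre of its underside, z up. One of three blocks (30, 42, 54 mm); whichever stands under the gauge's foot is the one measured, the other two stand elsewhere on the bench.
- block42: pinkish planed wooden block, 60 x 60 mm and 42 mm high; origin at the centre of its underside, z up. One of three blocks (30, 42, 54 mm); whichever stands under the gauge's foot is the one measured, the other two stand elsewhere on the bench.
- block54: dark planed wooden block, 60 x 60 mm and 54 mm high; origin at the centre of its underside, z up. One of three blocks (30, 42, 54 mm); whichever stands under the gauge's foot is the one measured, the other two stand elsewhere on the bench.
- screwdriver: screwdriver with red handle lying on the bench; leave alone. Origin under its middle.
- hammer: hammer with wooden handle lying on the bench; leave alone. Origin under it.
- glue: white glue bottle with red cap, 60 mm across, 150 mm high; leave alone. Origin at the centre of its underside.
- tin: steel tin, 74 mm across, 70 mm high; leave alone. Origin at the centre of its underside.
- clamp: bar clamp, 260 mm long, lying flat along its y, red grip; leave alone. Origin under the middle of its bar.

How it is judged:
On the way, in this order (a step that is already met when the one before it is completed fails the run):
1. the gauge stands lowered on the block, its foot pushed in 3 to 9 mm (value of joint foot between 0.003 and 0.009 m and contact force between any of block30, block42, block54 and gauge above 0.5 N and velocity of joint carriage between -0.005 and 0.005 m/s), for 0.3 s.
2. the fingers hold the mirror still so that the camera sees the marker in the middle of it (value of joint foot between 0.003 and 0.009 m and contact force between any of block30, block42, block54 and gauge above 0.5 N and y of marker in the frame of sight between -0.022 and 0.022 m and x of marker in the frame of sight above 0.08 m and z of marker in the frame of sight between -0.035 and 0.035 m and contact force between the fingers and viewer above 0.3 N and velocity of joint mirror between -0.08 and 0.08 rad/s), for 0.5 s.
At the end, for the whole second after the job is handed in: The foot rests on the block, pushed in 3 to 9 mm; the fingers still hold the mirror (over 0.3 N, under 0.08 rad/s) so that the camera's reflected line of sight passes within 22 mm sideways and 35 mm in height of the marker's centre (all of step 2); the arm keeps its last pose, push and grip.
It fails at once if the gauge's foot is pushed all the way in (value of joint foot above 0.0112 m).
It fails at once if a block is shifted more than 12 mm (distance of any of block30, block42, block54 from where it was at the start of the episode above 0.012 m).
It fails at once if another thing on the bench is shifted more than 15 mm (distance of any of screwdriver, hammer, glue, tin, clamp from where it was at the start of the episode above 0.015 m).
It also fails if it takes over 48 s, if anything falls off the work surface, if the arm or the gripper's body presses on something with over 40 N, if the wrist force passes 120 N, or if a joint passes its speed limit or range.

## Working session

There is one attempt and no reset: what is moved stays moved. The work goes in short steps, Python scripts to look and compute and a shell command to move; the robot and the scene stay as the last step left them, time stands still between calls to the robot, and variables do not carry over. Pictures are saved under pics/ and viewed, and the job is handed in when it is done.

```bash
ls; mkdir -p pics; cat > h.py <<'E'
import numpy as np, cv2
from plant import robot
def snap(n,f):
    c=robot.read_camera(n); cv2.imwrite('pics/'+f,c['color']); return c
def w(c,p): return np.array(c['R']).T@(np.array(p)-np.array(c['t']))
E
python3 - <<'E'
from h import *
s=robot.read_state(); print(s['t'],s['tool_pos'],s['orientation'],s['force'],s['opening'])
for n in ['scene','side','wrist']:
    c=snap(n,n+'0.png')
    for l in ['gauge','knob_top','marker','viewer','lens','pin','sight','block30','block42','block54','glue','tin','screwdriver','hammer','clamp']:
        for d in robot.mark_of(n,l)[:2]: print(n,l,round(d['score'],2),w(c,d['location']).round(3))
E
```

```text
pics
0.0 [5.99424689e-01 7.37126467e-05 2.17579565e-01] [-2.22038816e+00 -2.22049891e+00  1.91098425e-03] [-0.59018964 -0.0205169  -0.19337523] 0.09338801840363162
scene knob_top 0.93 [0.53  0.136 0.227]
scene marker 0.8 [0.528 0.142 0.154]
scene viewer 0.71 [ 0.528 -0.105 -0.   ]
scene lens 0.86 [ 0.727 -0.111  0.096]
scene lens 0.47 [0.531 0.135 0.003]
scene block30 0.77 [ 0.366 -0.305 -0.001]
scene block30 0.74 [0.528 0.13  0.003]
scene block42 0.77 [ 0.366 -0.305 -0.001]
scene block42 0.74 [0.528 0.13  0.003]
scene block54 0.77 [ 0.366 -0.305 -0.001]
scene block54 0.74 [0.528 0.13  0.003]
scene glue 0.59 [ 0.597  0.437 -0.004]
scene tin 0.84 [ 0.714 -0.348  0.001]
scene tin 0.73 [ 0.412 -0.012 -0.001]
scene hammer 0.76 [ 0.497 -0.464 -0.003]
scene hammer 0.48 [0.527 0.137 0.228]
scene clamp 0.57 [ 0.413 -0.011  0.001]
side viewer 0.92 [ 0.533 -0.099  0.003]
side lens 0.6 [ 0.73  -0.11   0.096]
side pin 0.78 [ 0.461 -0.108  0.188]
side block30 0.88 [ 0.366 -0.304  0.004]
side block42 0.88 [ 0.366 -0.304  0.004]
side block54 0.88 [ 0.366 -0.304  0.004]
side glue 0.62 [0.596 0.436 0.001]
side tin 0.95 [ 0.718 -0.345 -0.001]
side screwdriver 0.79 [0.455 0.448 0.004]
side hammer 0.66 [ 0.502 -0.463  0.002]
side hammer 0.58 [ 0.367 -0.303  0.002]
side clamp 0.39 [ 0.412 -0.014  0.   ]
side clamp 0.26 [0.595 0.432 0.004]
wrist marker 0.79 [0.528 0.134 0.157]
wrist viewer 0.94 [ 0.531 -0.104  0.003]
wrist block30 0.93 [0.53  0.125 0.001]
wrist block30 0.52 [ 0.367 -0.306 -0.002]
wrist block42 0.93 [0.53  0.125 0.001]
wrist block42 0.52 [ 0.367 -0.306 -0.002]
wrist block54 0.93 [0.53  0.125 0.001]
wrist block54 0.52 [ 0.367 -0.306 -0.002]
wrist tin 0.37 [0.53  0.136 0.157]
wrist clamp 0.59 [ 0.413 -0.018 -0.001]
```

View pics/scene0.png

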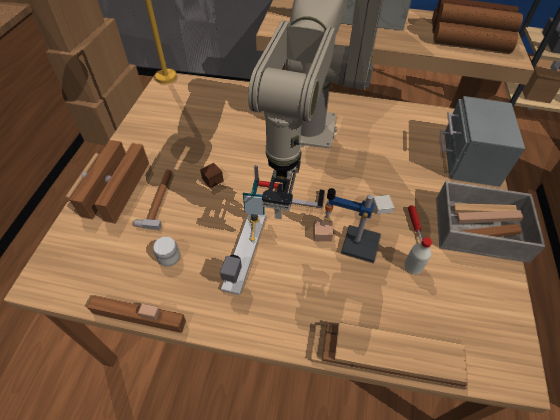

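View pics/side0.png

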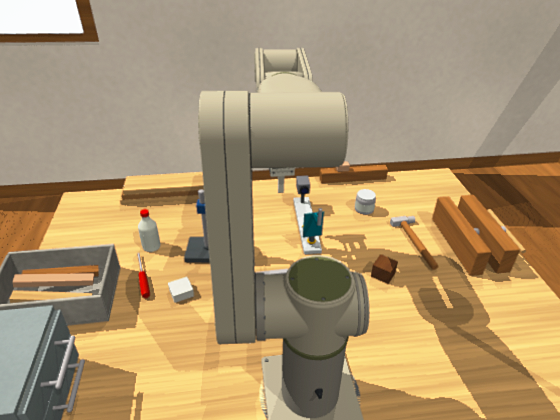

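View pics/wrist0.png

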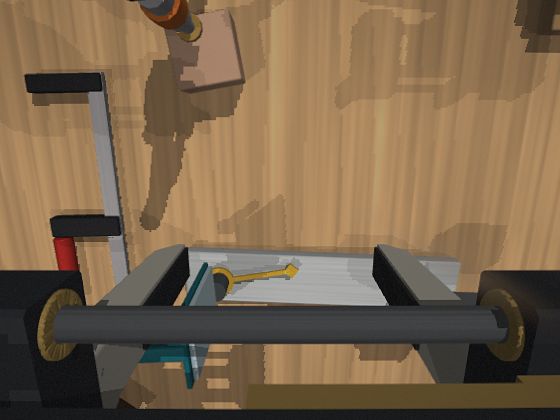

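The pinkish block (42 mm) stands under the gauge at about (0.53, 0.13). The dark block is left of the arm at px (212,175) and the white one is by the gauge at px (384,203). The knob is at px (330,193) and the mirror at px (255,205). The carriage is at about 92 mm and should end at 36 mm, with the knob top at z of about 0.171. I'll move over the knob with the fingers shut.

```bash
python3 -m pendant '[{"delta_pos":[0,0,-0.04],"spin":0},{"delta_pos":[0.04,-0.02,-0.04],"spin":0},{"delta_pos":[0.08,-0.04,-0.04],"spin":0},{"delta_pos":[0.12,-0.06,-0.04],"spin":0},{"delta_pos":[0.136,-0.069,-0.04],"spin":0},{"delta_pos":[0.136,-0.069,-0.04],"spin":0},{"delta_pos":[0.136,-0.069,-0.04],"spin":0},{"delta_pos":[0.136,-0.069,-0.04],"spin":0}]' 1 20
python3 - <<'E'
from h import *
s=robot.read_state(); print(s['t'],s['tool_pos'],s['orientation'],s['force'],s['opening'])
for n in ['scene','side','wrist']:
    c=snap(n,n+'1.png')
    for l in ['gauge','knob_top','marker','viewer','lens','pin','sight']:
        for d in robot.mark_of(n,l)[:2]: print(n,l,round(d['score'],2),w(c,d['location']).round(3))
E
```

```text
t: 3.2
tool_pos: [0.5315, 0.1351, 0.2586]
orientation: [2.222, 2.22, -0.0]
force: [0.7, 0.7, -0.0]
opening: 0.0334
3.2 [0.53148294 0.13506636 0.25859021] [ 2.22219218e+00  2.22017959e+00 -3.43572749e-04] [ 0.73610705  0.70910459 -0.01015092] 0.03341880429517943
scene knob_top 0.76 [0.529 0.134 0.228]
scene marker 0.61 [0.529 0.14  0.152]
scene marker 0.2 [0.526 0.133 0.227]
scene viewer 0.9 [ 0.528 -0.103  0.002]
scene viewer 0.47 [ 0.717 -0.346 -0.   ]
scene lens 0.9 [ 0.728 -0.113  0.096]
scene pin 0.59 [ 0.462 -0.107  0.184]
scene sight 0.73 [ 0.527 -0.103  0.001]
side viewer 0.66 [ 0.536 -0.102  0.005]
side lens 0.7 [ 0.732 -0.108  0.096]
side pin 0.88 [ 0.462 -0.108  0.191]
side pin 0.51 [ 0.719 -0.345 -0.   ]
wrist knob_top 0.89 [0.532 0.133 0.226]
wrist marker 0.92 [0.53  0.135 0.155]
wrist viewer 0.56 [ 0.528 -0.106  0.   ]
wrist lens 0.84 [ 0.73  -0.114  0.095]
```

View pics/wrist1.png

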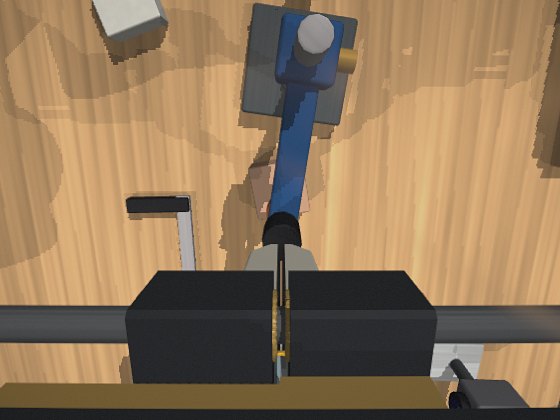

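View pics/scene1.png

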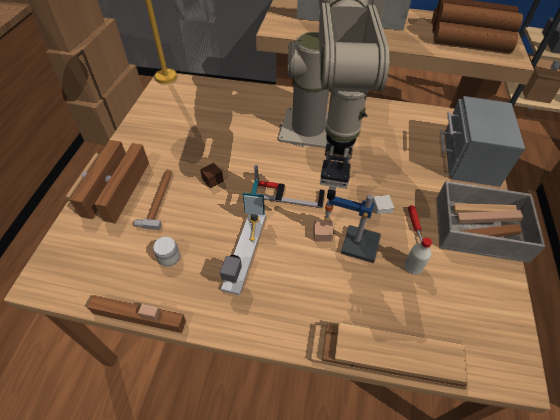

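```bash
python3 -m pendant '[{"delta_pos":[0,0.001,0.015],"spin":0},{"delta_pos":[0,0.001,0.025],"spin":0},{"delta_pos":[0,0.001,0.03],"spin":0},{"delta_pos":[0,0.001,0.036],"spin":0},{"delta_pos":[0,0.001,0.042],"spin":0},{"delta_pos":[0,0.001,0.048],"spin":0},{"delta_pos":[0,0.001,0.054],"spin":0},{"delta_pos":[0,0.001,0.06],"spin":0},{"delta_pos":[0,0.001,0.065],"spin":0},{"delta_pos":[0,0.001,0.065],"spin":0}]' 1 20
python3 - <<'E'
from h import *
s=robot.read_state(); print(s['t'],s['tool_pos'],s['force'],s['opening'])
for n in ['scene','wrist']:
    c=snap(n,n+'2.png')
    for l in ['knob_top','marker']:
        for d in robot.mark_of(n,l)[:2]: print(n,l,round(d['score'],2),w(c,d['location']).round(3))
E
```

```text
t: 5.4
tool_pos: [0.5315, 0.1359, 0.1927]
orientation: [-2.221, -2.221, 0.002]
force: [0.2, 0.3, -0.2]
opening: 0.0002
5.4 [0.53146298 0.13593823 0.19274664] [ 0.17293698  0.32918219 -0.15894473] 0.0002190701002313332
scene knob_top 0.85 [0.528 0.134 0.19 ]
scene marker 0.88 [0.528 0.141 0.119]
wrist marker 0.75 [0.526 0.134 0.117]
```

View pics/scene2.png

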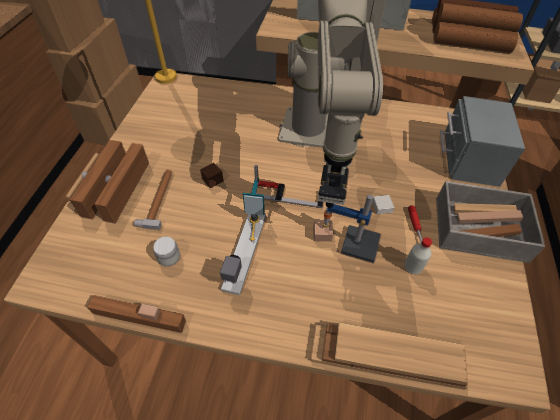

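The knob now follows the fingers: knob top at 0.190, TCP at 0.1927. I'll continue to about 0.176, which should be just into foot contact.

```bash
python3 -m pendant '[{"delta_pos":[0,0,0.004],"spin":0},{"delta_pos":[0,0,0.008],"spin":0},{"delta_pos":[0,0,0.012],"spin":0},{"delta_pos":[0,0,0.015],"spin":0},{"delta_pos":[0,0,0.017],"spin":0},{"delta_pos":[0,0,0.017],"spin":0}]'
python3 - <<'E'
from h import *
s=robot.read_state(); print(s['t'],s['tool_pos'],s['force'],s['opening'])
for n in ['scene','wrist','side']:
    c=snap(n,n+'3.png')
    for l in ['knob_top','marker']:
        for d in robot.mark_of(n,l)[:2]: print(n,l,round(d['score'],2),w(c,d['location']).round(3))
c=cv2.imread('pics/scene3.png')[170:270,280:400]; cv2.imwrite('pics/z3.png',cv2.resize(c,None,fx=6,fy=6,interpolation=2))
E
```

```text
t: 6.3
tool_pos: [0.5325, 0.1361, 0.177]
orientation: [2.221, 2.221, 0.002]
force: [1.4, 0.4, 2.9]
opening: 0.0006
6.3 [0.53246081 0.13610804 0.17696417] [1.37927801 0.40969462 2.92645573] 0.0006204916955321706
scene knob_top 0.97 [0.53  0.132 0.175]
scene knob_top 0.22 [ 0.595  0.437 -0.003]
scene marker 0.93 [0.526 0.141 0.101]
scene marker 0.3 [0.529 0.139 0.004]
wrist marker 0.69 [0.53  0.135 0.105]
side knob_top 0.71 [ 0.367 -0.304  0.003]
side marker 0.33 [0.454 0.449 0.002]
```

View pics/z3.png

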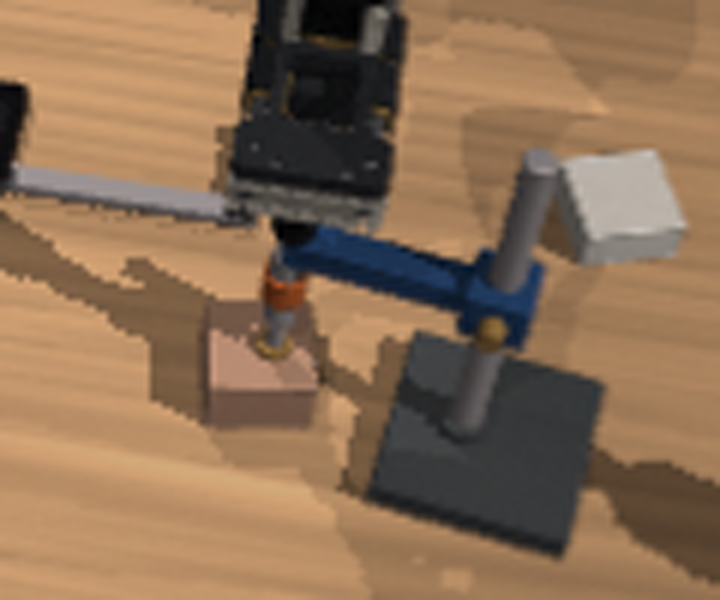

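```bash
python3 -m pendant '[{"delta_pos":[0,0,0.002],"spin":0},{"delta_pos":[0,0,0.004],"spin":0},{"delta_pos":[0,0,0.0055],"spin":0},{"delta_pos":[0,0,0.0055],"spin":0},{"delta_pos":[0,0,0.0055],"spin":0},{"delta_pos":[0,0,0.0055],"spin":0}]'
python3 - <<'E'
from h import *
for i in range(3):
  for n in ['scene','wrist']:
    c=snap(n,n+'4.png')
    s=robot.read_state(); print(s['t'],s['tool_pos'],s['force'])
    for l in ['knob_top','marker']:
        for d in robot.mark_of(n,l)[:1]: print(n,l,round(d['score'],2),w(c,d['location']).round(4))
c=cv2.imread('pics/scene4.png')[170:270,280:400]; cv2.imwrite('pics/z4.png',cv2.resize(c,None,fx=6,fy=6,interpolation=2))
E
```

```text
t: 7.35
tool_pos: [0.5325, 0.1361, 0.1718]
orientation: [2.221, 2.221, 0.002]
force: [-0.8, 0.0, 6.1]
opening: 0.0007
7.4 [0.532454   0.13612465 0.17182212] [-0.87155886 -0.21352708  6.40233099]
scene knob_top 0.86 [0.5305 0.1364 0.1691]
scene marker 0.8 [0.528  0.1383 0.0955]
7.55 [0.53244872 0.13609512 0.17181471] [-0.65301696 -0.5284813   5.30810528]
wrist marker 0.87 [0.5283 0.1357 0.0979]
7.7 [0.53244974 0.13610993 0.1718327 ] [-0.52113244  0.58440533  6.88885684]
scene knob_top 0.9 [0.5275 0.1323 0.1692]
scene marker 0.53 [ 3.669e-01 -3.072e-01  2.000e-04]
7.85 [0.53247161 0.13612808 0.17183872] [-0.28850231  0.2012099   5.21306231]
wrist marker 0.92 [0.5284 0.1334 0.0976]
8.0 [0.53246012 0.13612337 0.17184945] [-0.32085379 -0.24744977  6.10268687]
scene knob_top 0.93 [0.531  0.1345 0.1709]
scene marker 0.82 [0.5282 0.1378 0.0947]
8.15 [0.53246873 0.13608581 0.17184863] [-0.48246943  0.04749501  6.2805852 ]
wrist marker 0.56 [0.5301 0.1337 0.0989]
```

View pics/z4.png

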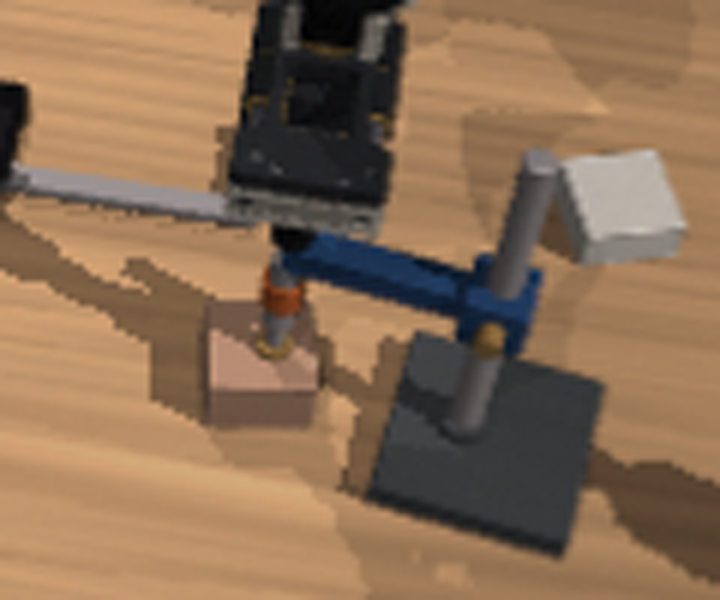

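```bash
python3 -m pendant '[{"delta_pos":[0,0,-0.01],"spin":0},{"delta_pos":[0,0,-0.04],"spin":0},{"delta_pos":[0,0,-0.08],"spin":0},{"delta_pos":[-0.04,-0.01,-0.08],"spin":0},{"delta_pos":[-0.08,-0.02,-0.08],"spin":0},{"delta_pos":[-0.12,-0.03,-0.08],"spin":0},{"delta_pos":[-0.12,-0.03,-0.08],"spin":0}]' -1 20
python3 - <<'E'
from h import *
for i in range(2):
  for n in ['scene','wrist','side']:
    c=snap(n,n+'5.png')
    s=robot.read_state()
    for l in ['knob_top','marker','viewer','pin','lens','sight']:
        for d in robot.mark_of(n,l)[:1]: print(n,l,round(d['score'],2),w(c,d['location']).round(4))
print(s['t'],s['tool_pos'],s['force'],s['opening'])
c=cv2.imread('pics/scene5.png')[150:270,220:400]; cv2.imwrite('pics/z5.png',cv2.resize(c,None,fx=4,fy=4,interpolation=2))
E
```

```text
t: 8.95
tool_pos: [0.5012, 0.0122, 0.2519]
orientation: [2.225, 2.216, -0.001]
force: [0.2, 0.3, -0.5]
opening: 0.0518
scene knob_top 0.68 [0.5271 0.1357 0.1694]
scene marker 0.73 [0.5261 0.1384 0.094 ]
scene viewer 0.84 [ 0.5282 -0.1034  0.001 ]
scene pin 0.73 [ 0.4576 -0.1097  0.1833]
scene lens 0.56 [ 0.7273 -0.1094  0.0973]
wrist knob_top 0.62 [0.5329 0.1341 0.1682]
wrist marker 0.96 [0.5299 0.138  0.0991]
wrist viewer 0.71 [ 5.305e-01 -1.032e-01 -2.000e-04]
wrist pin 0.68 [ 0.4644 -0.1054  0.186 ]
wrist sight 0.3 [0.5321 0.1332 0.003 ]
side marker 0.53 [ 0.4118 -0.0139 -0.0034]
side viewer 0.85 [ 0.5347 -0.1016  0.0041]
side pin 0.79 [ 0.461  -0.1063  0.1869]
scene knob_top 0.63 [0.5276 0.1322 0.1681]
scene marker 0.72 [0.5268 0.1406 0.0915]
scene viewer 0.72 [ 5.308e-01 -1.047e-01  5.000e-04]
scene pin 0.76 [ 0.4614 -0.1091  0.1813]
scene lens 0.75 [ 0.7268 -0.1122  0.095 ]
wrist knob_top 0.67 [0.5314 0.1312 0.1689]
wrist marker 0.82 [0.529  0.1318 0.0993]
wrist viewer 0.91 [ 0.5292 -0.1045 -0.0007]
wrist pin 0.9 [ 0.4645 -0.1077  0.1847]
wrist lens 0.17 [ 3.641e-01 -3.089e-01 -1.000e-04]
side marker 0.63 [0.454  0.4457 0.0018]
side viewer 0.6 [ 0.5349 -0.1006  0.0049]
side pin 0.86 [ 0.4631 -0.1063  0.184 ]
10.75 [0.50236278 0.01609385 0.25176954] [ 0.56328501  0.07850325 -1.04941084] 0.09297812244624594
```

View pics/z5.png

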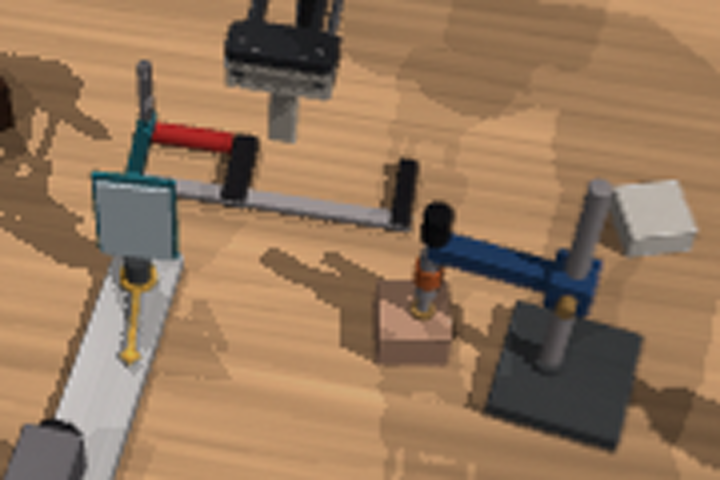

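View pics/wrist5.png

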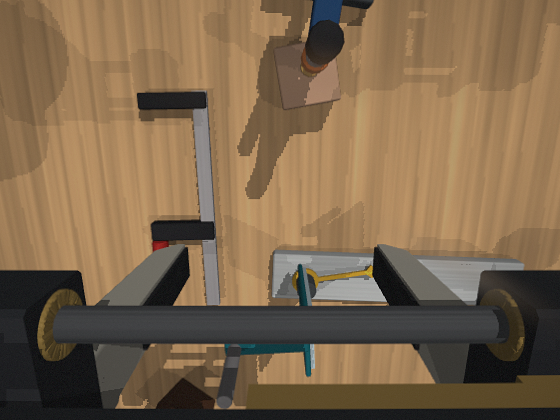

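```bash
python3 - <<'E'
from h import *
c=robot.read_camera('scene');K=np.array(c['camera_matrix']);D=np.array(c['D']);R=np.array(c['R']);t=np.array(c['t'])
def pr(p): return cv2.projectPoints(np.array([p],float),cv2.Rodrigues(R)[0],t,K,D)[0].ravel()
for f in '012345':
    im=cv2.imread(f'pics/scene{f}.png'); hsv=cv2.cvtColor(im,cv2.COLOR_BGR2HSV).astype(int)
    roi=np.zeros(im.shape[:2],bool); roi[190:245,318:340]=1
    h,s,v=[hsv[...,i] for i in range(3)]
    o=roi&(h>=4)&(h<=11)&(s>170)&(v>90)
    b=roi&(h>=15)&(h<=28)&(s>140)
    for n,m in(('or',o),('br',b)):
        y,x=np.nonzero(m); print(f,n,len(y),x.mean().round(2) if len(y) else '',y.mean().round(2) if len(y) else '',end=' | ')
    print()
for z in (.06+.092,.06+.0577,.102,.0968,.0955,.093): print(z,pr([.530,.135,z]))
print(pr([.53,.135,.042]),pr([.53,.135,.045]))
E
```

```text
0 or 21 328.71 207.9 | 0 br 10 326.9 218.5 | 
1 or 21 328.81 208.1 | 1 br 9 326.78 218.44 | 
2 or 20 327.45 215.6 | 2 br 10 326.7 224.1 | 
3 or 19 327.32 218.11 | 3 br 9 324.67 227.89 | 
4 or 18 326.83 218.94 | 4 br 9 324.67 227.89 | 
5 or 18 326.83 218.94 | 5 br 9 324.67 227.89 | 
0.152 [328.00271943 206.63844214]
0.1177 [326.82955708 213.4057569 ]
0.102 [326.30897527 216.40519918]
0.0968 [326.13875139 217.38551425]
0.0955 [326.09636411 217.62958586]
0.093 [326.01503877 218.09782821]
[324.40850199 227.33699014] [324.50031303 226.8095346 ]
```

Brass-foot pixels didn't move between the last two lowering steps while the orange moved 0.8 px. The foot is therefore in contact, about 5 mm in by touch and about 6 mm by the markers. Next I'll go over the pin, with the jaws turned along the pin's path.

```bash
python3 -m pendant '[{"delta_pos":[-0.03,-0.01,0],"spin":0.14},{"delta_pos":[-0.06,-0.02,0],"spin":0.28},{"delta_pos":[-0.09,-0.03,0],"spin":0.42},{"delta_pos":[-0.1235,-0.041,0],"spin":0.56},{"delta_pos":[-0.1235,-0.041,0],"spin":0.7},{"delta_pos":[-0.1235,-0.041,0],"spin":0.84},{"delta_pos":[-0.1235,-0.041,0],"spin":0.98},{"delta_pos":[-0.1235,-0.041,0],"spin":1.15},{"delta_pos":[-0.1235,-0.041,0],"spin":1.15},{"delta_pos":[-0.1235,-0.041,0],"spin":1.15}]' -1 20
python3 - <<'E'
from h import *
from scipy.spatial.transform import Rotation as Ro
for n in ['scene','wrist','side']:
    c=snap(n,n+'6.png')
    for l in ['pin','viewer']:
        for d in robot.mark_of(n,l)[:1]: print(n,l,round(d['score'],2),w(c,d['location']).round(4))
s=robot.read_state()
print(s['t'],s['tool_pos'],s['force'],s['opening']); print(Ro.from_rotvec(s['orientation']).as_matrix().round(3))
E
```

```text
t: 12.1
tool_pos: [0.4614, -0.1074, 0.2517]
orientation: [3.071, 0.661, 0.002]
force: [0.1, 0.4, -0.0]
opening: 0.0933
scene pin 0.91 [ 0.4609 -0.1065  0.1815]
scene viewer 0.73 [ 5.288e-01 -1.043e-01  2.000e-04]
wrist pin 0.94 [ 0.4653 -0.1073  0.187 ]
side pin 0.93 [ 0.4602 -0.105   0.1871]
side viewer 0.95 [ 0.538  -0.1014  0.0076]
12.55 [ 0.46138246 -0.10738602  0.25170262] [-0.34590569  0.6408639   0.20877622] 0.09271391802334386
[[ 0.913  0.409  0.001]
 [ 0.409 -0.913  0.   ]
 [ 0.001  0.    -1.   ]]
```

View pics/wrist6.png

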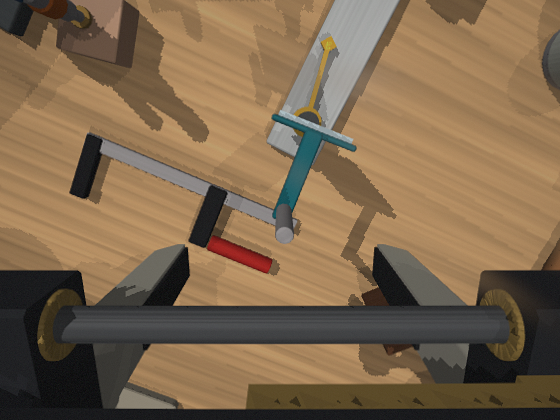

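View pics/scene6.png

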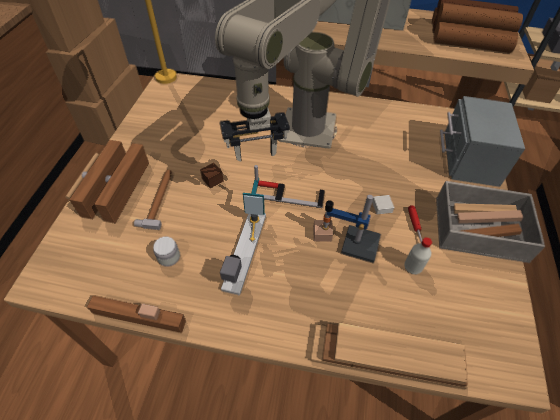

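The pin shows at px (283,230), centred between the open fingers at column 280. Descending.

```bash
python3 -m pendant '[{"delta_pos":[0.001,0,0.03],"spin":0},{"delta_pos":[0.001,0,0.055],"spin":0},{"delta_pos":[0.001,0,0.075],"spin":0},{"delta_pos":[0.001,0,0.082],"spin":0},{"delta_pos":[0.001,0,0.082],"spin":0}]' -1 20
python3 - <<'E'
from h import *
for n in ['scene','wrist','side']: snap(n,n+'7.png')
s=robot.read_state(); print(s['t'],s['tool_pos'],s['force'])
c=cv2.imread('pics/scene7.png')[100:280,190:400]; a=cv2.resize(c,None,fx=3,fy=3)
cv2.imwrite('pics/z7.png',a)
E
```

```text
t: 13.05
tool_pos: [0.4617, -0.1067, 0.1688]
orientation: [-3.071, -0.657, 0.001]
force: [0.3, 0.4, 0.3]
opening: 0.0931
13.2 [ 0.46320355 -0.10724061  0.17116682] [ 0.59042279 -0.79051458  0.30528674]
```

View pics/wrist7.png

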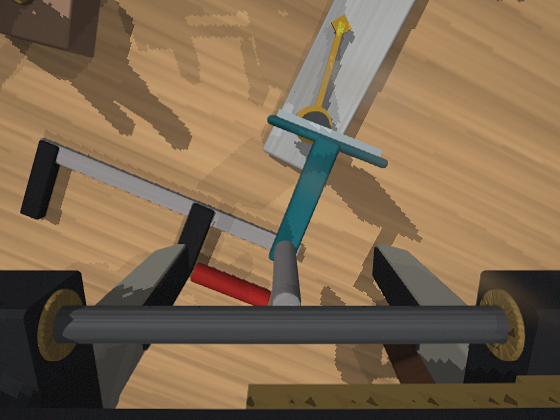

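View pics/z7.png

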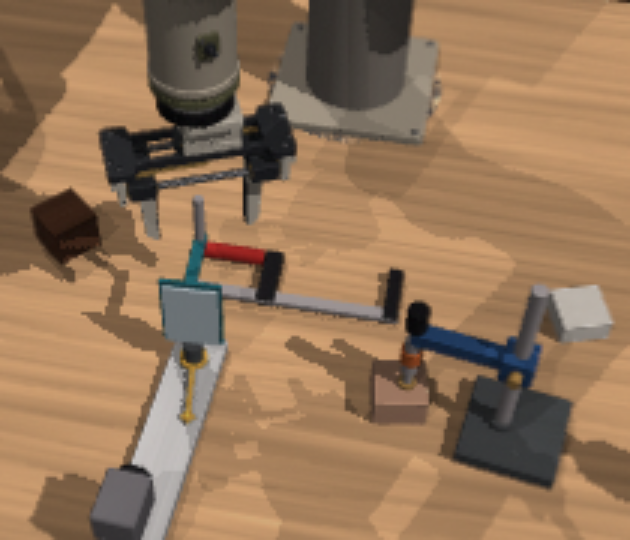

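The pin is between the two fingers, at px (285,280) in the wrist view. Closing on it.

```bash
python3 -m pendant '[{"delta_pos":[0,0,0],"spin":0},{"delta_pos":[0,0,0],"spin":0},{"delta_pos":[0,0,0],"spin":0},{"delta_pos":[0,0,0],"spin":0},{"delta_pos":[0,0,0],"spin":0},{"delta_pos":[0,0,0],"spin":0},{"delta_pos":[0,0,0],"spin":0},{"delta_pos":[0,0,0],"spin":0}]' 1 15
python3 - <<'E'
from h import *
for n in ['scene','wrist','side']:
  c=snap(n,n+'8.png')
  for l in ['pin','sight']:
        for d in robot.mark_of(n,l)[:1]: print(n,l,round(d['score'],2),w(c,d['location']).round(4))
s=robot.read_state(); print(s['t'],s['tool_pos'],s['force'],s['opening'])
E
```

```text
t: 14.0
tool_pos: [0.4632, -0.1072, 0.1711]
orientation: [3.071, 0.657, 0.005]
force: [0.5, -1.2, -0.6]
opening: 0.0336
scene pin 0.86 [ 0.4611 -0.1057  0.1825]
wrist pin 0.66 [ 0.4592 -0.1078  0.1871]
wrist sight 0.93 [ 0.5339 -0.1026  0.0955]
side pin 0.69 [ 0.4598 -0.1057  0.1884]
14.45 [ 0.46366354 -0.10787937  0.17119345] [ 3.84929859 -4.04080068 -2.89332222] 0.011400282020136286
```

View pics/wrist8.png

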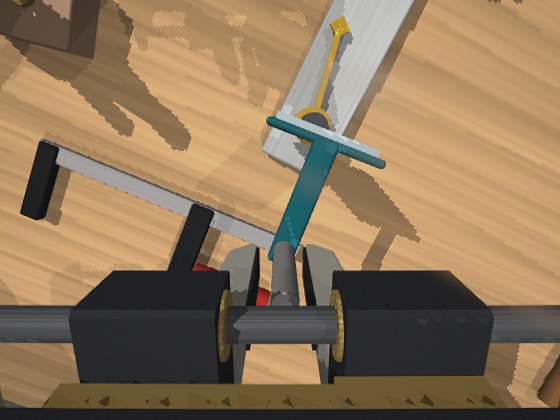

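The pin is gripped (opening 11.4 mm). I'll turn it along the 70 mm arc by about 0.7 rad.

```bash
python3 -m pendant '[{"delta_pos":[-0.0018,0.006,0],"spin":0},{"delta_pos":[-0.0033,0.0118,0],"spin":0},{"delta_pos":[-0.0041,0.018,0],"spin":0},{"delta_pos":[-0.0045,0.024,0],"spin":0},{"delta_pos":[-0.0042,0.03,0],"spin":0},{"delta_pos":[-0.0036,0.036,0],"spin":0},{"delta_pos":[-0.0021,0.0425,0],"spin":0},{"delta_pos":[-0.0003,0.0484,0],"spin":0},{"delta_pos":[-0.0003,0.0484,0],"spin":0},{"delta_pos":[-0.0003,0.0484,0],"spin":0}]' 1 15
python3 - <<'E'
from h import *
for n in ['scene','wrist','side']:
  c=snap(n,n+'9.png')
  for l in ['pin','sight','viewer','marker','knob_top','lens']:
        for d in robot.mark_of(n,l)[:1]: print(n,l,round(d['score'],2),w(c,d['location']).round(4))
s=robot.read_state(); print(s['t'],s['tool_pos'],s['force'],s['opening'])
c=cv2.imread('pics/scene9.png')[100:280,190:400]; a=cv2.resize(c,None,fx=3,fy=3)
cv2.imwrite('pics/z9.png',a)
E
```

```text
t: 15.45
tool_pos: [0.4833, -0.1524, 0.1713]
orientation: [3.07, 0.656, 0.006]
force: [0.1, 1.3, 0.7]
opening: 0.0119
scene pin 0.74 [ 0.4791 -0.1527  0.1798]
scene sight 0.48 [ 0.5307 -0.1052  0.0982]
scene viewer 0.82 [ 0.529  -0.1043 -0.0012]
scene marker 0.82 [0.5273 0.1434 0.0942]
scene knob_top 0.58 [0.5289 0.1345 0.1692]
scene lens 0.87 [ 0.7275 -0.1116  0.0955]
wrist pin 0.61 [ 0.4827 -0.1476  0.1839]
wrist sight 0.77 [ 0.5295 -0.103   0.0977]
wrist viewer 0.92 [ 0.5273 -0.1046 -0.0019]
side pin 0.65 [ 0.4807 -0.15    0.1886]
side viewer 0.93 [ 0.5346 -0.1002  0.0054]
side lens 0.58 [ 0.7286 -0.1112  0.0976]
16.5 [ 0.4831469  -0.15216702  0.17132663] [-0.09746736  1.20312536 -1.37033913] 0.011620478428337362
```

View pics/wrist9.png

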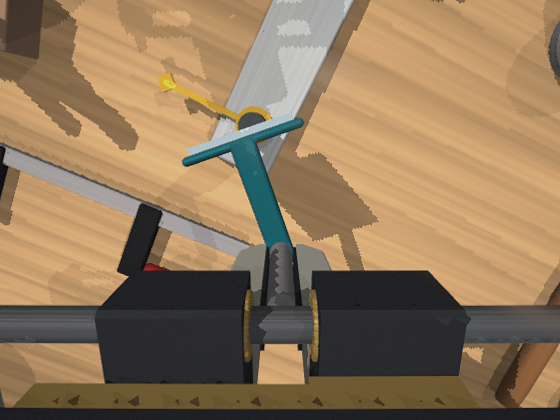

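View pics/z9.png

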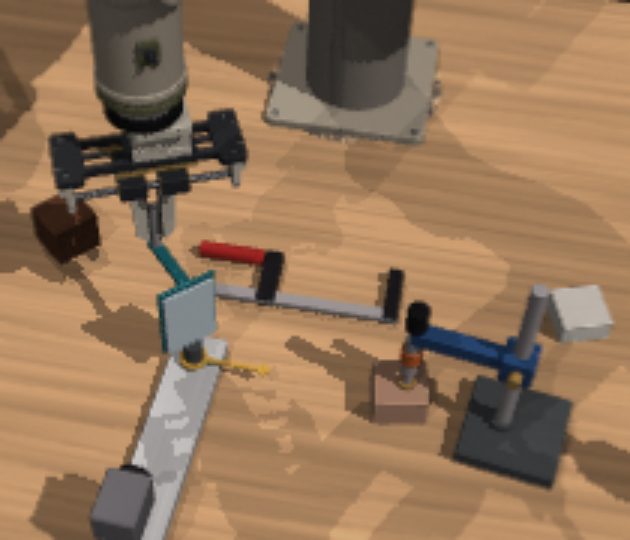

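The pointer now aims toward the gauge: wrist-view tip at px (166,83), hub at (252,122). I'll work out its bearing by ray–plane intersection.

```bash
python3 - <<'E'
from h import *
def bp(c,p,z):
    u=cv2.undistortPoints(np.array([[p]],float),np.array(c['camera_matrix']),np.array(c['D']))[0,0]
    R=np.array(c['R']);o=-R.T@np.array(c['t']); d=R.T@np.array([u[0],u[1],1]); return o+d*(z-o[2])/d[2]
for n in ['wrist','scene']:
    c=robot.read_camera(n); im=c['color']; hsv=cv2.cvtColor(im,cv2.COLOR_BGR2HSV)
    m=cv2.inRange(hsv,(20,170,120),(32,255,255))
    if n=='wrist': m[200:]=0
    else: k=np.zeros_like(m);k[205:240,245:290]=255;m&=k
    y,x=np.nonzero(m); print(n,len(y),x.min(),x.max(),y.min(),y.max())
    for z in (.02,.025,.03):
        P=np.array([bp(c,(a,b),z)[:2] for a,b in zip(x,y)])
        piv=np.array([.530,-.104])
        far=P[np.linalg.norm(P-piv,axis=1)>.03]
        vx,vy,_,_=cv2.fitLine(far.astype(np.float32),cv2.DIST_L2,0,.01,.01).ravel()
        if vy<0: vx,vy=-vx,-vy
        d=far.mean(0)-piv
        print(z,'line ang',np.degrees(np.arctan2(vy,vx)),'from piv',np.degrees(np.arctan2(d[1],d[0])),'maxlen',np.linalg.norm(far-piv,axis=1).max())
E
```

```text
wrist 800 157 270 74 143
0.02 line ang 88.11049 from piv 87.95290701916247 maxlen 0.0886970521622589
0.025 line ang 88.11328 from piv 87.71493777611046 maxlen 0.08701093890369689
0.03 line ang 88.111496 from piv 87.47072629610989 maxlen 0.08532563546911506
scene 2 251 253 221 221Traceback (most recent call last):
  File "<stdin>", line 15, in <module>
cv2.error: OpenCV(4.12.0) /io/opencv/modules/imgproc/src/linefit.cpp:50: error: (-215:Assertion failed) count > 0 in function 'fitLine2D_wods'
```

Pointer bearing is about 88.0°, and the marker bearing from the pivot is about 90.2°. That is roughly 9 mm off at the marker, within the 22 mm tolerance. One small trim of +1.4 mm along the arc, then hold.

```bash
python3 -m pendant '[{"delta_pos":[0.0005,0.0008,0],"spin":0},{"delta_pos":[0.0005,0.0015,0],"spin":0},{"delta_pos":[0.0005,0.0015,0],"spin":0},{"delta_pos":[0.0005,0.0015,0],"spin":0},{"delta_pos":[0.0005,0.0015,0],"spin":0},{"delta_pos":[0.0005,0.0015,0],"spin":0},{"delta_pos":[0.0005,0.0015,0],"spin":0},{"delta_pos":[0.0005,0.0015,0],"spin":0}]' 1 15
python3 - <<'E'
from h import *
def bp(c,p,z):
    u=cv2.undistortPoints(np.array([[p]],float),np.array(c['camera_matrix']),np.array(c['D']))[0,0]
    R=np.array(c['R']);o=-R.T@np.array(c['t']); d=R.T@np.array([u[0],u[1],1]); return o+d*(z-o[2])/d[2]
c=snap('wrist','wrist10.png'); m=cv2.inRange(cv2.cvtColor(c['color'],cv2.COLOR_BGR2HSV),(20,170,120),(32,255,255)); m[200:]=0
y,x=np.nonzero(m);P=np.array([bp(c,(a,b),.025)[:2] for a,b in zip(x,y)]);piv=np.array([.53,-.104]);far=P[np.linalg.norm(P-piv,axis=1)>.03]
v=cv2.fitLine(far.astype(np.float32),cv2.DIST_L2,0,.01,.01).ravel(); d=far.mean(0)-piv
print(np.degrees(np.arctan(v[1]/v[0])),np.degrees(np.arctan2(d[1],d[0])))
c=snap('scene','scene10.png')
for l in ['marker','knob_top','viewer']:
    for e in robot.mark_of('scene',l)[:1]: print(l,w(c,e['location']).round(4))
s=robot.read_state(); print(s['t'],s['tool_pos'],s['force'],s['opening'])
E
```

```text
t: 17.4
tool_pos: [0.4842, -0.1533, 0.1713]
orientation: [3.07, 0.656, 0.006]
force: [-1.4, 2.2, 1.0]
opening: 0.0114
-89.381676 90.27539642833885
marker [0.5273 0.1413 0.096 ]
knob_top [0.5288 0.1354 0.1693]
viewer [ 0.3672 -0.3048  0.0016]
17.65 [ 0.48419344 -0.15329202  0.17131739] [-1.87338497  1.811822    0.28062729] 0.011765306204215464
```

View pics/scene10.png

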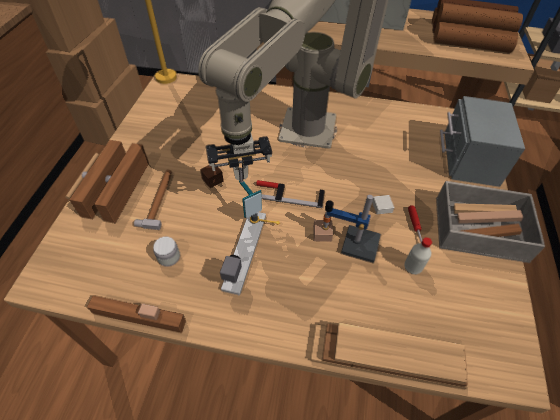

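The pointer now bears 90.3–90.6° against a marker bearing of about 90.2°, the pin is gripped, and nothing else has moved. Handing in.

```bash
python3 -c "
from plant import robot
print(robot.close_job())"
```

```text
the job is handed in; nothing more can be done
None
```

I lowered the gauge onto the pinkish 42 mm block, then gripped the mirror's pin, turned it to aim at the marker, and handed in while still holding it. The job was handed in just after t = 17.65 s; no verdict came back.

**Gauge:** I pushed the knob down with the fingers shut. My estimates of how far the foot is pushed in disagree:
- The fingertip height gives about 5 mm.
- The marker detections average about 6 mm, but single readings ran from about 3 mm to 10 mm.
- The knob detections give about 8 mm.

All three estimates lie within the allowed 3–9 mm. The brass foot's pixels stopped moving while the orange marker kept descending, so the foot is on the block. I had no direct reading of the foot's travel.

**Mirror:** The pin is held at an opening of about 11.6 mm with a 15 N grip. After one small correction the yellow pointer bears 90.3–90.6°, against about 90.2° to the marker, which is only 1–2 mm sideways at the marker. The marker's height is about 96 mm against a line of sight at 95 mm.

**Other things on the bench:** Comparing the pictures by eye, the blocks, tools and other items are where they started. In the last picture the network placed the stand on another block; I took that as a false detection and ignored it.

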